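# Clear the pour spot and turn the paint bottle upright onto it

## Task

Get the table ready for the next pour: move the empty violet cup off the round yellow mat and stand it upright wholly on the square blue pad, and stand the teal paint bottle upright on its base, cap up, wholly on the yellow mat. The bottle is now upside down on its cap, so on the way lay it on its side on the middle of the grey mat and let go of it there, then take it again to stand it up. Drop or topple neither of them, and leave everything else on the table where it is.

Things in the scene. Friction and masses are not known exactly. Their poses are not given: they have to be found in the camera images.
- bottle: teal paint bottle, oblong section, white cap, 140 mm long, upside down on its cap at the start. Origin: centre of the cap's outer face; z runs from cap to base (up at the start, down at the end). Cap 36 (x) x 32 (y) mm, z 0 to 24 mm; neck 42 x 36 mm to z = 32 mm; straight body 48 (x) x 40 (y) mm, z 32 to 140 mm. 0.15 to 0.3 kg
- bottle_mid (a point): middle of the bottle's length, on its axis, 70 mm from either end
- bottle_base (a point): centre of the bottle's base, the far end from the cap (z = 140 mm in the bottle)
- cup: empty open violet cup standing upright on the yellow mat, 90 mm high, 62 mm across at the rim, narrower at the foot, wall 3 mm; origin at the centre of its underside, z up
- yellow_mat: round yellow mat fixed to the table, 110 mm across, 3 mm thick; origin at the centre of its underside
- blue_pad: square blue pad fixed to the table, 100 x 100 mm, 3 mm thick; origin at the centre of its underside
- grey_mat: grey rubber mat fixed to the table, 200 (x) x 240 (y) mm, 4 mm thick; origin at the centre of its underside
- orange_bottle: orange paint bottle, same shape as the teal one (48 x 40 x 140 mm) but standing on its base; origin at the centre of its underside; leave it alone
- green_jar: closed green jar, 60 mm across, 75 mm high; origin at the centre of its underside; leave it alone
- red_jar: closed red jar, 60 mm across, 75 mm high; origin at the centre of its underside; leave it alone
- brush: paint brush lying on the table, 190 mm long along its x; origin under its middle; leave it alone
- palette_knife: palette knife lying on the table, 200 mm long along its x; origin under its middle; leave it alone
- level: aluminium spirit level standing on its edge, 200 (along its x) x 24 x 45 mm high; origin at the centre of its underside; leave it alone
- cup_stack: stack of clear empty cups, upside down, 68 mm across, 85 mm high; origin at the centre of its underside; leave it alone
Things that resemble listed ones, but are neither listed nor needed, are in the scene too. Of the things shaped like the bottle, the teal one is meant.

How it is judged:
By the outcome, as a careful person would: the job done as asked, in the order asked, and still so for the second after the job is handed in, with the robot touching nothing.
It also fails if it takes over 72 s, if anything falls off the work surface, if the arm or the gripper's body presses on something with over 40 N, if the wrist force passes 120 N, or if a joint passes its speed limit or range.

## Robot

A 7-joint arm with a two-finger parallel gripper is mounted at the origin on the work surface. World frame = base frame: x ahead of the robot, y to its left, z up, the work surface at z = 0. Lengths are in m, angles in rad, forces in N, time in s.
With the tool pointing down it reaches from about 0.425 to 1.025 m from the base axis. Payload 3.6 kg.
Tool frame: the origin (TCP) lies at the very end of the fingers, on their centre line; the grasp point (between the pads) lies 19 mm behind it; z points along the fingers, y is the line along which they close (so a half turn about z gives the same grasp; the last joint's range is limited). The gripper opens to 85 mm and grips with 20 to 120 N. Pads are 22 mm wide; open, the fingers measure 114 mm over their backs; the gripper's body (76 mm by 85 mm) begins 54 mm behind the grasp point. The pads swing forward as they close: fully open they stand 13 mm farther back than shut.
Start: joints at [-1.345, 0.591, 0.048, 1.609, -0.033, 0.943, -0.034], TCP at [0.228, 0.688, 0.231] pointing down, gripper open.
Joint ranges: [-2.69, 2.69], [-0.47, 2.24], [-1.27, 1.36], [0.19, 2.51], [-1.53, 4.68], [0.08, 2.07], [-3.09, 3.09]. Speed limits (rad/s): [2.57, 2.57, 3.14, 3.14, 3.14, 3.14, 3.14].

## Interface

Orientations are given as a unit quaternion [x, y, z, w].
In Python, from bench import get_obs, imaging, r gives the robot as it stands. The module is installed in compiled form; this text tells all that it offers.
- The arm moves only by the shell command python3 -m handwheel 'ROWS' [FORCE]. ROWS is JSON, a list of rows, each an object of numbers: "x", "y", "z": the shift along the tool's x, y, z in m; "rx", "ry", "rz": the turn, a rotation vector about the tool's x, y, z in degrees; "fingers": the closure, from 0 (fully open) to 1 (shut). In form: [{"x": .., "y": .., "z": .., "rx": .., "ry": .., "rz": .., "fingers": ..}, ...]. A call has 1 to 20 rows; each row is the pose to reach, as a shift and turn from the pose commanded when the call began, along the tool's axes at that moment; what a row does not reach only later rows make up. A row lasts 1/10 s, in which the tool goes at most 50 mm and 8.59 degrees, less where a joint would pass 70% of its speed; a pose out of reach is approached as far as the arm can. A call with a gripper value outside its range is refused whole. The fingers move at their own pace and stop on an object; FORCE is the grip in N (left out, the last holds). Time passes only in rows, so rows that repeat a pose let the fingers close. It gives the time, the measured TCP pose, the force, the opening and the grip force at its end, in the units of the state.
- get_obs(): the state, without advancing time (a new reading comes with each control period).
- imaging.grab_frame(name): name is "scene" or "top"; returns (picture, depth): 400x640x3 uint8, blue, green, red; 400x640 float32, m along the optical axis (not along the pixel's ray), 0 where there is no reading.
- imaging.camera_info(name): a dict with "K" (3x3 intrinsics, pixels), "R" (3x3) and "t" (3): a world point X has camera coordinates R X + t. Camera axes: x right, y down, z forward; pixel columns grow to the right and rows downward; lengths in m; the calibration is good to about 2 mm. A picture is of the moment at which its call begins. camera_info takes no time and is no camera call.
- r.hand_in(): hands the job in; it is judged then, once.
The state is a dict: "time_s": time; "joints": joint angles; "joint_vel": joint speeds; "effort": joint torques, N m; "tcp_pos": TCP position; "orientation": TCP orientation; "contact_force": force on the tool from outside, world axes, zero at the start; "torque": the same for the moment, N m; "opening": finger opening in m; "finger_force": force on a finger pad.
Only numpy, scipy, OpenCV 4.12 (cv2) and the standard library are available. Lean on these libraries where they do the work, as an engineer would, in place of code of your own. Each camera call takes 0.05 s, during which the arm holds its last target. There are 200 camera calls.

## Working session

There is one attempt and no reset: what is moved stays moved. The work goes in short steps, Python scripts to look and compute and a shell command to move; the robot and the scene stay as the last step left them, time stands still between calls to the robot, and variables do not carry over. Pictures are saved under pics/ and viewed, at most 10 in all, crops included, and the job is handed in when it is done.

```bash
mkdir -p pics; ls; cat > h.py <<'E'
import numpy as np, cv2
from bench import get_obs, imaging, r
from scipy.spatial.transform import Rotation as Rot
def cam(n):
    c=imaging.camera_info(n); return np.array(c["K"]),np.array(c["R"]),np.array(c["t"])
def cloud(n,depth):
    K,R,t=cam(n); v,u=np.mgrid[:400,:640]
    p=np.stack([(u-K[0,2])/K[0,0]*depth,(v-K[1,2])/K[1,1]*depth,depth],-1)
    return (p-t)@R
def ray(n,u,v,z):
    K,R,t=cam(n); o=-R.T@t; d=R.T@np.array([(u-K[0,2])/K[0,0],(v-K[1,2])/K[1,1],1])
    return o+d*(z-o[2])/d[2]
E
python3 - <<'E'
from h import *
for n in("scene","top"):
    p,d=imaging.grab_frame(n); cv2.imwrite(f"pics/{n}0.png",p); np.save(f"{n}0.npy",d)
    K,R,t=cam(n); print(n,-R.T@t, R.round(2).tolist(),K[0,0])
o=get_obs(); print(o); print(Rot.from_quat(o["orientation"]).as_matrix().round(3))
E
```

```text
pics
scene [1.24022295 0.59165181 1.07833959] [[-0.61, 0.79, -0.0], [0.58, 0.45, -0.68], [-0.54, -0.42, -0.73]] 427.8356575022271
top [0.29229861 0.01230391 1.14474389] [[0.1, -0.99, 0.0], [-0.97, -0.1, -0.21], [0.21, 0.02, -0.98]] 377.086419059855
{'time_s': 0.1, 'joints': array([-1.34451167,  0.59202587,  0.04830331,  1.60971512, -0.03329958,
        0.94269028, -0.03370048]), 'joint_vel': array([ 6.82226119e-05, -2.40343187e-03, -4.08196578e-04, -4.18717625e-03,
        1.32517073e-03,  9.39246858e-05,  4.30896233e-04]), 'effort': array([ 4.00244826e-03, -5.49988246e+01,  1.55330982e+00, -1.98823804e+01,
        9.75634670e-03,  3.84036583e-03, -2.42691691e-06]), 'tcp_pos': array([0.22766626, 0.68753199, 0.2302484 ]), 'orientation': array([ 1.59172173e-01,  9.87250315e-01, -1.01147860e-03, -1.05292894e-04]), 'contact_force': array([0.52412361, 0.55296889, 0.57167451]), 'torque': array([ 0.00855003,  0.00170192, -0.04354097]), 'finger_force': 0.0, 'opening': 0.08499626380646234}
[[-0.949  0.314 -0.001]
 [ 0.314  0.949 -0.002]
 [-0.    -0.002 -1.   ]]
```

View pics/top0.png

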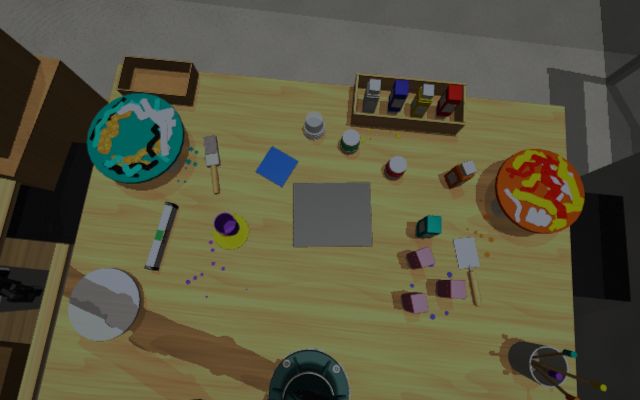

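View pics/scene0.png

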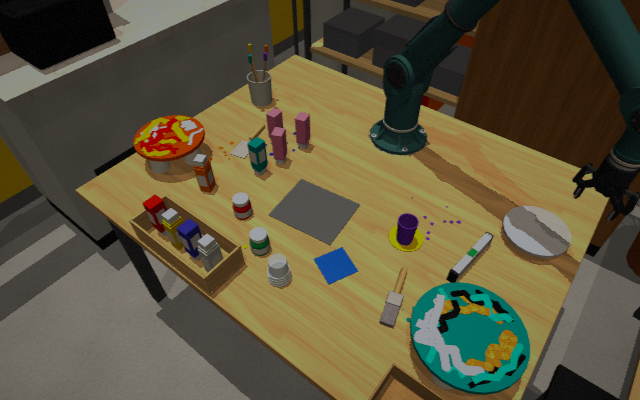

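The teal bottle-like candidates: the teal bottle at top (430,226) / scene (258,155), versus three pink upside-down look-alikes (top 421,258 / 455,289 / 416,303) and the orange bottle (460,173). Teal is the one meant. The violet cup is at top (227,224) on the yellow mat (231,231), the blue pad at (277,166) and the grey mat at (332,214). I'll measure these and confirm with a crop.

```bash
python3 - <<'E'
from h import *
im={n:cv2.imread(f"pics/{n}0.png") for n in("scene","top")}; P={n:cloud(n,np.load(f"{n}0.npy")) for n in im}
def box(name,n,c,s,zlo,zhi,hs=None):
    u,v=c; sl=(slice(v-s,v+s),slice(u-s,u+s)); p=P[n][sl].reshape(-1,3); h=cv2.cvtColor(im[n],cv2.COLOR_BGR2HSV)[sl].reshape(-1,3)
    m=(p[:,2]>zlo)&(p[:,2]<zhi)
    if hs: m&=(h[:,0]>=hs[0])&(h[:,0]<=hs[1])&(h[:,1]>80)
    q=p[m]; rc=cv2.minAreaRect((q[:,:2]*1000).astype(np.float32)); print(name,n,m.sum(),"ctr",np.round(rc[0],1),"size",np.round(rc[1],1),"ang",round(rc[2],1),"z",np.percentile(q[:,2],[5,50,95]).round(4),"med",np.median(q[:,:2],0).round(4))
box("yellow","top",(231,231),24,-.01,.012,(22,35))
box("yellow","scene",(407,237),24,-.01,.012,(22,35))
box("blue","top",(277,166),26,-.01,.02,(100,125))
box("blue","scene",(336,266),26,-.01,.02,(100,125))
box("cup rim","top",(227,224),20,.08,.1)
box("cup rim","scene",(408,220),16,.08,.1)
box("bottle top","top",(430,226),20,.13,.16)
box("bottle top","scene",(258,142),14,.13,.16)
for i,c in enumerate([(421,258),(455,289),(416,303),(460,173)]): box(f"pink{i}","top",c,22,.12,.17)
for n_,c in {"red":(397,167),"green":(350,140),"stack":(315,122)}.items(): box(n_,"top",c,18,.06,.1)
box("level","top",(161,236),42,.03,.06)
# grey mat corners
g=im["top"]; hs=cv2.cvtColor(g,cv2.COLOR_BGR2HSV); m=((hs[...,1]<50)*255).astype(np.uint8); m2=np.zeros_like(m); m2[165:265,275:390]=m[165:265,275:390]
k=max(cv2.findContours(m2,0,1)[0],key=cv2.contourArea); b=cv2.boxPoints(cv2.minAreaRect(k)); q=np.array([ray("top",*x,.004) for x in b]); print("grey",q.round(3).tolist(),q.mean(0).round(3))
c=np.hstack([cv2.resize(im["top"][190:320,370:500],(400,400),interpolation=2),cv2.resize(im["scene"][110:190,220:300],(400,400),interpolation=2)]); cv2.imwrite("pics/crop1.png",c)
E
```

```text
yellow top 1757 ctr [425.9 286.4] size [147.5 149.4] ang 6.7 z [-0.0025  0.0016  0.0061] med [0.4101 0.2698]
yellow scene 1443 ctr [413. 284.] size [206.5 155.3] ang 32.4 z [-0.0032  0.0011  0.0053] med [0.4467 0.2967]
blue top 936 ctr [642.8 170.3] size [100.5 100.2] ang 64.7 z [-0.0004  0.0033  0.0069] med [0.6421 0.1696]
blue scene 919 ctr [643.1 168.3] size [103.  101.8] ang 64.9 z [-0.0003  0.0032  0.0066] med [0.6463 0.1706]
cup rim top 118 ctr [432.8 282.3] size [60.1 58.9] ang 40.8 z [0.0817 0.0916 0.0965] med [0.4348 0.2908]
cup rim scene 151 ctr [436.4 282.7] size [63.2 59.5] ang 47.3 z [0.0808 0.0896 0.0956] med [0.4327 0.2815]
bottle top top 275 ctr [ 481.3 -291.2] size [47.4 39.5] ang 0.9 z [0.1347 0.1399 0.1431] med [ 0.4805 -0.2905]
bottle top scene 144 ctr [ 464.6 -292. ] size [93.8 42.4] ang 1.9 z [0.1319 0.1399 0.1428] med [ 0.4867 -0.2868]
pink0 top 304 ctr [ 391.2 -270.8] size [47.4 40.2] ang 23.7 z [0.1299 0.1397 0.1426] med [ 0.3902 -0.2691]
pink1 top 334 ctr [ 317.  -358.9] size [47.7 40.3] ang 3.2 z [0.1255 0.1396 0.1427] med [ 0.3169 -0.3554]
pink2 top 331 ctr [ 272.  -260.6] size [47.9 40.3] ang 13.4 z [0.1269 0.1399 0.1428] med [ 0.2715 -0.2583]
pink3 top 185 ctr [ 651.3 -383.6] size [37.3 33.6] ang 25.9 z [0.1246 0.1392 0.1422] med [ 0.6499 -0.3802]
red top 259 ctr [ 662.6 -196.9] size [51.1 51.3] ang 71.2 z [0.0675 0.0749 0.0781] med [ 0.6614 -0.1961]
green top 245 ctr [732.4 -51.5] size [49.8 51.6] ang 5.0 z [0.067  0.0748 0.0782] med [ 0.7313 -0.0519]
stack top 278 ctr [776.5  64.5] size [54.3 49.2] ang 5.7 z [0.0646 0.0844 0.0882] med [0.7707 0.0641]
level top 774 ctr [359.8 491. ] size [ 83.4 255. ] ang 65.2 z [0.0341 0.045  0.049 ] med [0.3723 0.4785]
grey [[0.592, 0.112, 0.004], [0.617, -0.131, 0.004], [0.421, -0.145, 0.004], [0.397, 0.089, 0.004]] [ 0.507 -0.019  0.004]
```

View pics/crop1.png

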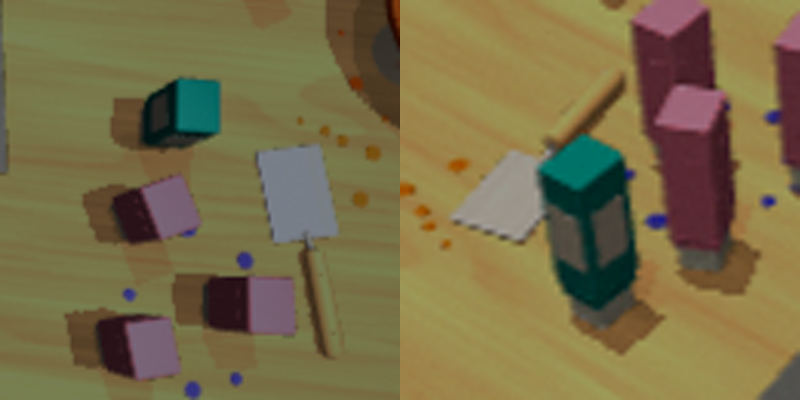

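The crop confirms it: the teal bottle stands on its grey-white cap, centre (0.481,-0.291), with its 48 mm side along world x; pink neighbour at (0.391,-0.271). One helper and a refined yellow mat, then I move to the cup.

```bash
cat >> h.py <<'E'
def frame(point,close):
    """tool rotation: z along point, y along close"""
    z=np.array(point,float); z/=np.linalg.norm(z); y=np.array(close,float); y-=z*(y@z); y/=np.linalg.norm(y)
    return np.column_stack([np.cross(y,z),y,z])
def delta(pos,R,p0=None,R0=None):
    if p0 is None: o=get_obs(); p0=o["tcp_pos"]; R0=Rot.from_quat(o["orientation"]).as_matrix()
    d=R0.T@(np.array(pos)-p0); rv=Rot.from_matrix(R0.T@R).as_rotvec(degrees=True)
    print("shift",d.round(4),"rot",rv.round(2))
E
python3 - <<'E'
from h import *
for n,(u,v),s in(("top",(231,231),24),("scene",(407,237),24)):
    g=cv2.imread(f"pics/{n}0.png"); h=cv2.cvtColor(g,cv2.COLOR_BGR2HSV)
    m=((h[...,0]>=24)&(h[...,0]<=34)&(h[...,1]>200)).astype(np.uint8); mm=np.zeros_like(m); mm[v-s:v+s,u-s:u+s]=m[v-s:v+s,u-s:u+s]
    ys,xs=np.nonzero(mm); q=np.array([ray(n,x,y,.003)[:2] for x,y in zip(xs,ys)]); c,rad=cv2.minEnclosingCircle((q*1000).astype(np.float32)); print(n,len(q),c,rad, h[v+8,u].tolist(),h[v+20,u+15].tolist())
a=np.arctan2(.282,.434); delta([.434,.282,.15],frame([0,0,-1],[np.cos(a),np.sin(a),0]))
E
```

```text
top 522 (423.02703857421875, 284.59991455078125) 52.92304229736328 [31, 224, 123] [25, 111, 120]
scene 316 (424.2486572265625, 283.57562255859375) 55.043697357177734 [22, 244, 90] [22, 134, 156]
shift [-0.3233 -0.32    0.0809] rot [-0.11  0.05 38.67]
```

```bash
python3 -m handwheel '[{"x":-0.323,"y":-0.32,"z":0.08,"rz":38.7},{"x":-0.323,"y":-0.32,"z":0.08,"rz":38.7},{"x":-0.323,"y":-0.32,"z":0.08,"rz":38.7},{"x":-0.323,"y":-0.32,"z":0.08,"rz":38.7},{"x":-0.323,"y":-0.32,"z":0.08,"rz":38.7},{"x":-0.323,"y":-0.32,"z":0.08,"rz":38.7},{"x":-0.323,"y":-0.32,"z":0.08,"rz":38.7},{"x":-0.323,"y":-0.32,"z":0.08,"rz":38.7},{"x":-0.323,"y":-0.32,"z":0.08,"rz":38.7},{"x":-0.323,"y":-0.32,"z":0.08,"rz":38.7},{"x":-0.323,"y":-0.32,"z":0.08,"rz":38.7},{"x":-0.323,"y":-0.32,"z":0.08,"rz":38.7},{"x":-0.323,"y":-0.32,"z":0.08,"rz":38.7}]'; python3 -c "
from h import *
a=np.arctan2(.282,.434); delta([.434,.282,.045],frame([0,0,-1],[np.cos(a),np.sin(a),0])); print(get_obs()['joints'])"
```

```text
shift [-0.3233 -0.3198  0.1859] rot [-0.11  0.05 38.67]
[-1.34451167  0.59202587  0.04830331  1.60971512 -0.03329958  0.94269028
 -0.03370048]invalid input at $[0]: expected keys x, y, z, rx, ry, rz, fingers
```

```bash
python3 -m handwheel '[{"x":-0.323,"y":-0.32,"z":0.08,"rx":0,"ry":0,"rz":38.7,"fingers":0},{"x":-0.323,"y":-0.32,"z":0.08,"rx":0,"ry":0,"rz":38.7,"fingers":0},{"x":-0.323,"y":-0.32,"z":0.08,"rx":0,"ry":0,"rz":38.7,"fingers":0},{"x":-0.323,"y":-0.32,"z":0.08,"rx":0,"ry":0,"rz":38.7,"fingers":0},{"x":-0.323,"y":-0.32,"z":0.08,"rx":0,"ry":0,"rz":38.7,"fingers":0},{"x":-0.323,"y":-0.32,"z":0.08,"rx":0,"ry":0,"rz":38.7,"fingers":0},{"x":-0.323,"y":-0.32,"z":0.08,"rx":0,"ry":0,"rz":38.7,"fingers":0},{"x":-0.323,"y":-0.32,"z":0.08,"rx":0,"ry":0,"rz":38.7,"fingers":0},{"x":-0.323,"y":-0.32,"z":0.08,"rx":0,"ry":0,"rz":38.7,"fingers":0},{"x":-0.323,"y":-0.32,"z":0.08,"rx":0,"ry":0,"rz":38.7,"fingers":0},{"x":-0.323,"y":-0.32,"z":0.08,"rx":0,"ry":0,"rz":38.7,"fingers":0},{"x":-0.323,"y":-0.32,"z":0.08,"rx":0,"ry":0,"rz":38.7,"fingers":0}]' 25; python3 -c "
from h import *
a=np.arctan2(.282,.434); delta([.434,.282,.045],frame([0,0,-1],[np.cos(a),np.sin(a),0])); print(get_obs()['joints'])"
```

```text
time_s: 1.3
tcp_pos: [0.4336, 0.2842, 0.1513]
orientation: [0.477, 0.879, 0.0, -0.0]
contact_force: [-0.9, 0.5, -0.0]
opening: 0.0856
finger_force: 0.0
shift [-0.0022 -0.0009  0.1063] rot [ 0.02 -0.05  0.02]
[-0.81698731  0.46003253  0.19872345  2.14327331 -0.16966416  0.55225301
  0.08291471]
```

```bash
python3 -m handwheel '[{"x":-0.002,"y":-0.001,"z":0.03,"rx":0,"ry":0,"rz":0,"fingers":0},{"x":-0.002,"y":-0.001,"z":0.06,"rx":0,"ry":0,"rz":0,"fingers":0},{"x":-0.002,"y":-0.001,"z":0.085,"rx":0,"ry":0,"rz":0,"fingers":0},{"x":-0.002,"y":-0.001,"z":0.105,"rx":0,"ry":0,"rz":0,"fingers":0},{"x":-0.002,"y":-0.001,"z":0.105,"rx":0,"ry":0,"rz":0,"fingers":0},{"x":-0.002,"y":-0.001,"z":0.105,"rx":0,"ry":0,"rz":0,"fingers":0.2},{"x":-0.002,"y":-0.001,"z":0.105,"rx":0,"ry":0,"rz":0,"fingers":0.3},{"x":-0.002,"y":-0.001,"z":0.105,"rx":0,"ry":0,"rz":0,"fingers":0.4},{"x":-0.002,"y":-0.001,"z":0.105,"rx":0,"ry":0,"rz":0,"fingers":0.5},{"x":-0.002,"y":-0.001,"z":0.105,"rx":0,"ry":0,"rz":0,"fingers":0.7},{"x":-0.002,"y":-0.001,"z":0.105,"rx":0,"ry":0,"rz":0,"fingers":0.9},{"x":-0.002,"y":-0.001,"z":0.105,"rx":0,"ry":0,"rz":0,"fingers":0.9}]' 25
```

```text
time_s: 2.5
tcp_pos: [0.435, 0.2819, 0.0477]
orientation: [0.477, 0.879, 0.001, 0.0]
contact_force: [-0.6, 0.8, 6.9]
opening: 0.0609
finger_force: 26.3
```

```bash
python3 -m handwheel '[{"x":0,"y":0,"z":-0.01,"rx":0,"ry":0,"rz":0,"fingers":0.9},{"x":0,"y":0,"z":-0.03,"rx":0,"ry":0,"rz":0,"fingers":0.9},{"x":0,"y":0,"z":-0.05,"rx":0,"ry":0,"rz":0,"fingers":0.9},{"x":0,"y":0,"z":-0.07,"rx":0,"ry":0,"rz":0,"fingers":0.9},{"x":0,"y":0,"z":-0.08,"rx":0,"ry":0,"rz":0,"fingers":0.9},{"x":0,"y":0,"z":-0.08,"rx":0,"ry":0,"rz":0,"fingers":0.9}]'
python3 - <<'E'
from h import *
p,d=imaging.grab_frame("scene"); P=cloud("scene",d); h=cv2.cvtColor(p,cv2.COLOR_BGR2HSV)
cv2.imwrite("pics/cup1.png",cv2.resize(p[120:280,320:520],(800,640))[:600])
m=(h[...,0]>125)&(h[...,0]<150)&(h[...,1]>90)&(P[...,2]>.03); m[:, :330]=0
q=P[m]; q=q[np.linalg.norm(q[:,:2]-[.434,.282],axis=1)<.1]; print(len(q),q.min(0),q.max(0),np.percentile(q[:,2],[2,98]))
a=np.arctan2(.17,.643); delta([.643,.17,.13],frame([0,0,-1],[np.cos(a),np.sin(a),0]))
E
```

```text
time_s: 3.1
tcp_pos: [0.4349, 0.281, 0.1278]
orientation: [0.477, 0.879, 0.001, 0.001]
contact_force: [0.3, -0.4, -1.1]
opening: 0.0612
finger_force: 27.5
327 [0.40950713 0.24973167 0.08560311] [0.489509   0.32515463 0.29865046] [0.09011218 0.27272354]
shift [-0.2065  0.1148 -0.003 ] rot [ 0.07 -0.02 18.17]
```

View pics/cup1.png

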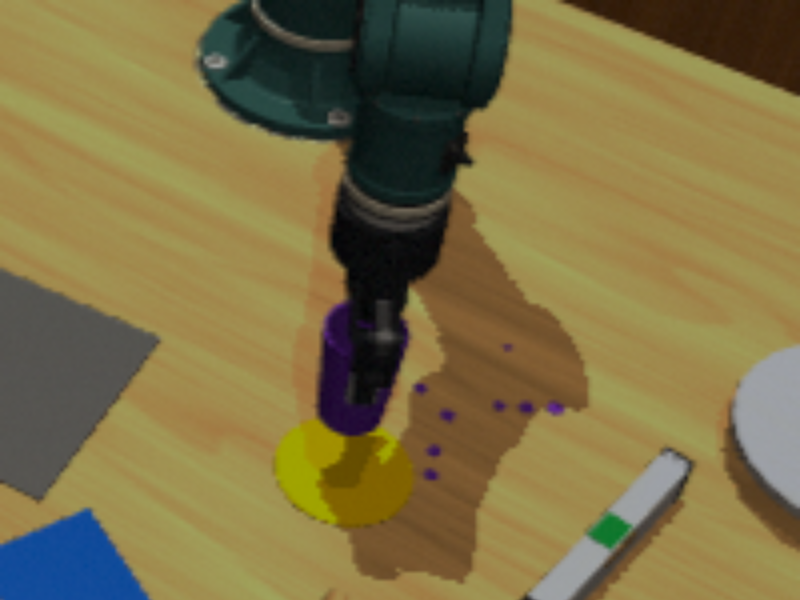

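The cup hangs upright in the fingers, clear of the mat. Carrying it to the pad.

```bash
python3 -m handwheel '[{"x":-0.01,"y":0.006,"z":0,"rx":0,"ry":0,"rz":1,"fingers":0.9},{"x":-0.04,"y":0.022,"z":0,"rx":0,"ry":0,"rz":4,"fingers":0.9},{"x":-0.07,"y":0.039,"z":0,"rx":0,"ry":0,"rz":6,"fingers":0.9},{"x":-0.1,"y":0.056,"z":0,"rx":0,"ry":0,"rz":9,"fingers":0.9},{"x":-0.13,"y":0.072,"z":0,"rx":0,"ry":0,"rz":12,"fingers":0.9},{"x":-0.16,"y":0.089,"z":0,"rx":0,"ry":0,"rz":14,"fingers":0.9},{"x":-0.19,"y":0.106,"z":0,"rx":0,"ry":0,"rz":17,"fingers":0.9},{"x":-0.204,"y":0.113,"z":0,"rx":0,"ry":0,"rz":18,"fingers":0.9},{"x":-0.2065,"y":0.115,"z":0.02,"rx":0,"ry":0,"rz":18,"fingers":0.9},{"x":-0.2065,"y":0.115,"z":0.05,"rx":0,"ry":0,"rz":18,"fingers":0.9},{"x":-0.2065,"y":0.115,"z":0.068,"rx":0,"ry":0,"rz":18,"fingers":0.9},{"x":-0.2065,"y":0.115,"z":0.074,"rx":0,"ry":0,"rz":18,"fingers":0.9},{"x":-0.2065,"y":0.115,"z":0.077,"rx":0,"ry":0,"rz":18,"fingers":0.9},{"x":-0.2065,"y":0.115,"z":0.077,"rx":0,"ry":0,"rz":18,"fingers":0.9}]'
```

```text
time_s: 4.55
tcp_pos: [0.6431, 0.1701, 0.0493]
orientation: [0.609, 0.793, -0.0, -0.0]
contact_force: [-0.5, -1.1, -1.5]
opening: 0.0608
finger_force: 27.6
```

```bash
python3 -m handwheel '[{"x":0,"y":0,"z":0.001,"rx":0,"ry":0,"rz":0,"fingers":0.9},{"x":0,"y":0,"z":0.002,"rx":0,"ry":0,"rz":0,"fingers":0.9},{"x":0,"y":0,"z":0.002,"rx":0,"ry":0,"rz":0,"fingers":0.9}]'
```

```text
time_s: 4.85
tcp_pos: [0.6434, 0.1702, 0.048]
orientation: [0.609, 0.793, 0.0, 0.0]
contact_force: [0.1, 0.1, -1.1]
opening: 0.0611
finger_force: 27.6
```

```bash
python3 -m handwheel '[{"x":0,"y":0,"z":0.001,"rx":0,"ry":0,"rz":0,"fingers":0.9},{"x":0,"y":0,"z":0.0015,"rx":0,"ry":0,"rz":0,"fingers":0.9},{"x":0,"y":0,"z":0.0015,"rx":0,"ry":0,"rz":0,"fingers":0.9}]'
```

```text
time_s: 5.15
tcp_pos: [0.6437, 0.1703, 0.0476]
orientation: [0.609, 0.793, 0.001, 0.0]
contact_force: [-1.0, 0.2, 7.6]
opening: 0.0611
finger_force: 27.2
```

Contact. Release gently and rise.

```bash
python3 -m handwheel '[{"x":0,"y":0,"z":0,"rx":0,"ry":0,"rz":0,"fingers":0.25},{"x":0,"y":0,"z":0,"rx":0,"ry":0,"rz":0,"fingers":0.15},{"x":0,"y":0,"z":0,"rx":0,"ry":0,"rz":0,"fingers":0},{"x":0,"y":0,"z":0,"rx":0,"ry":0,"rz":0,"fingers":0},{"x":0,"y":0,"z":0,"rx":0,"ry":0,"rz":0,"fingers":0},{"x":0,"y":0,"z":-0.02,"rx":0,"ry":0,"rz":0,"fingers":0},{"x":0,"y":0,"z":-0.05,"rx":0,"ry":0,"rz":0,"fingers":0},{"x":0,"y":0,"z":-0.1,"rx":0,"ry":0,"rz":0,"fingers":0},{"x":0,"y":0,"z":-0.15,"rx":0,"ry":0,"rz":0,"fingers":0},{"x":0,"y":0,"z":-0.2,"rx":0,"ry":0,"rz":0,"fingers":0}]'
python3 - <<'E'
from h import *
# pre-grasp for bottle: tool 45 deg, pointing -y & down, closing along x, above/away
pt=np.array([0,-1,-1])/2**.5; b=np.array([.481,-.291,.098]); 
for back in(.12,0): delta(b+pt*(.024-back),frame(pt,[1,0,0]))
print(b+pt*(.024-.12), get_obs()["joints"].round(2))
delta([.48,-.1,.25],frame([0,0,-1],[1,0,0]))
E
```

```text
time_s: 6.15
tcp_pos: [0.6426, 0.1699, 0.2474]
orientation: [0.609, 0.793, -0.0, -0.0]
contact_force: [1.1, 0.8, 0.4]
opening: 0.086
finger_force: 0.0
shift [-0.3379 -0.2576  0.0818] rot [  5.84 -44.72  14.2 ]
shift [-0.4199 -0.2795  0.1667] rot [  5.84 -44.72  14.2 ]
[ 0.481      -0.22311775  0.16588225] [-0.54  0.51  0.32  1.75 -0.2   0.91  0.12]
shift [-0.2187 -0.2268 -0.0024] rot [-4.000e-02  1.000e-02  1.497e+01]
```

```bash
python3 -m handwheel '[{"x":-0.04,"y":-0.03,"z":0.0,"rx":0,"ry":0,"rz":2,"fingers":0.15},{"x":-0.08,"y":-0.06,"z":0.01,"rx":1,"ry":-6,"rz":3,"fingers":0.15},{"x":-0.338,"y":-0.258,"z":0.082,"rx":5.8,"ry":-44.7,"rz":14.2,"fingers":0.15},{"x":-0.338,"y":-0.258,"z":0.082,"rx":5.8,"ry":-44.7,"rz":14.2,"fingers":0.15},{"x":-0.338,"y":-0.258,"z":0.082,"rx":5.8,"ry":-44.7,"rz":14.2,"fingers":0.15},{"x":-0.338,"y":-0.258,"z":0.082,"rx":5.8,"ry":-44.7,"rz":14.2,"fingers":0.15},{"x":-0.338,"y":-0.258,"z":0.082,"rx":5.8,"ry":-44.7,"rz":14.2,"fingers":0.15},{"x":-0.338,"y":-0.258,"z":0.082,"rx":5.8,"ry":-44.7,"rz":14.2,"fingers":0.15},{"x":-0.338,"y":-0.258,"z":0.082,"rx":5.8,"ry":-44.7,"rz":14.2,"fingers":0.15},{"x":-0.338,"y":-0.258,"z":0.082,"rx":5.8,"ry":-44.7,"rz":14.2,"fingers":0.15},{"x":-0.338,"y":-0.258,"z":0.082,"rx":5.8,"ry":-44.7,"rz":14.2,"fingers":0.15},{"x":-0.338,"y":-0.258,"z":0.082,"rx":5.8,"ry":-44.7,"rz":14.2,"fingers":0.15},{"x":-0.338,"y":-0.258,"z":0.082,"rx":5.8,"ry":-44.7,"rz":14.2,"fingers":0.15}]'
python3 - <<'E'
from h import *
pt=np.array([0,-1,-1])/2**.5; b=np.array([.481,-.291,.098]); delta(b+pt*.024,frame(pt,[1,0,0])); print(get_obs()["joints"].round(2))
p,d=imaging.grab_frame("scene"); P=cloud("scene",d); q=P[125:160,245:275]; q=q[q[...,2]>.13]; 
cv2.imwrite("pics/b1.png",cv2.resize(p[60:220,180:400],(800,582)))
h=cv2.cvtColor(p,cv2.COLOR_BGR2HSV)
p,d=imaging.grab_frame("top"); P=cloud("top",d); h=cv2.cvtColor(p,cv2.COLOR_BGR2HSV)
m=(h[...,0]>125)&(h[...,0]<150)&(h[...,1]>90)&(P[...,2]>.075); m[:120]=0;m[200:]=0;m[:,:240]=0;m[:,320:]=0
q=P[m]; print("cup",len(q),np.round(cv2.minAreaRect((q[:,:2]*1000).astype(np.float32))[0:2],1),q[:,2].max())
m=((h[...,0]>=24)&(h[...,0]<=34)&(h[...,1]>200)); s=np.zeros_like(m); s[205:258,205:258]=m[205:258,205:258]
q=np.array([ray("top",x,y,.003)[:2] for y,x in np.argwhere(s)]); print("mat",cv2.minEnclosingCircle((q*1000).astype(np.float32)),q.mean(0))
E
```

```text
time_s: 7.45
tcp_pos: [0.4829, -0.2218, 0.1638]
orientation: [0.653, 0.654, -0.269, 0.271]
contact_force: [-0.9, 0.5, 0.2]
opening: 0.073
finger_force: 0.0
shift [-0.0027 -0.0024  0.1194] rot [ 0.25 -0.12  0.03]
[-0.73  0.81  0.96  2.28  0.5   0.31 -0.43]
cup 133 [[478.4 105.4]
 [414.6  58.8]] 1.1447438871213789
mat ((422.55804443359375, 284.3678283691406), 51.83073425292969) [0.41251616 0.28142076]
```

View pics/b1.png

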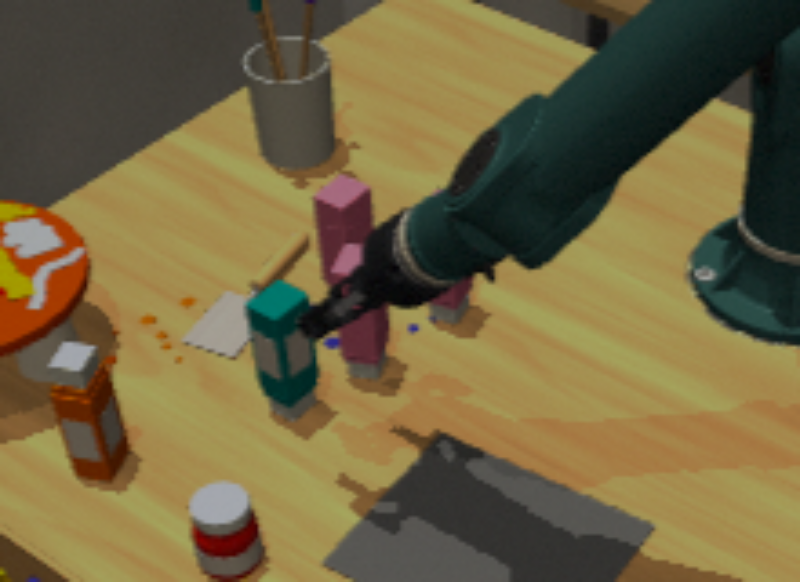

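The open fingers point at the teal bottle, clear of the pink one. Advancing.

```bash
python3 -m handwheel '[{"x":-0.0027,"y":-0.002,"z":0.03,"rx":0,"ry":0,"rz":0,"fingers":0.15},{"x":-0.0027,"y":-0.002,"z":0.06,"rx":0,"ry":0,"rz":0,"fingers":0.15},{"x":-0.0027,"y":-0.002,"z":0.085,"rx":0,"ry":0,"rz":0,"fingers":0.15},{"x":-0.0027,"y":-0.002,"z":0.105,"rx":0,"ry":0,"rz":0,"fingers":0.15},{"x":-0.0027,"y":-0.002,"z":0.118,"rx":0,"ry":0,"rz":0,"fingers":0.15},{"x":-0.0027,"y":-0.002,"z":0.119,"rx":0,"ry":0,"rz":0,"fingers":0.15},{"x":-0.0027,"y":-0.002,"z":0.119,"rx":0,"ry":0,"rz":0,"fingers":0.15}]' 40
python3 -c "
from h import *
print(get_obs()['joints'].round(2)); p,d=imaging.grab_frame('top'); cv2.imwrite('pics/b2.png',cv2.resize(p[190:290,350:470],(720,600)))"
```

```text
time_s: 8.25
tcp_pos: [0.4804, -0.3088, 0.081]
orientation: [0.653, 0.654, -0.269, 0.271]
contact_force: [0.1, 0.7, 0.3]
opening: 0.0729
finger_force: 0.0
[-0.49  0.99  0.88  2.29  1.35  0.08 -1.27]
```

View pics/b2.png

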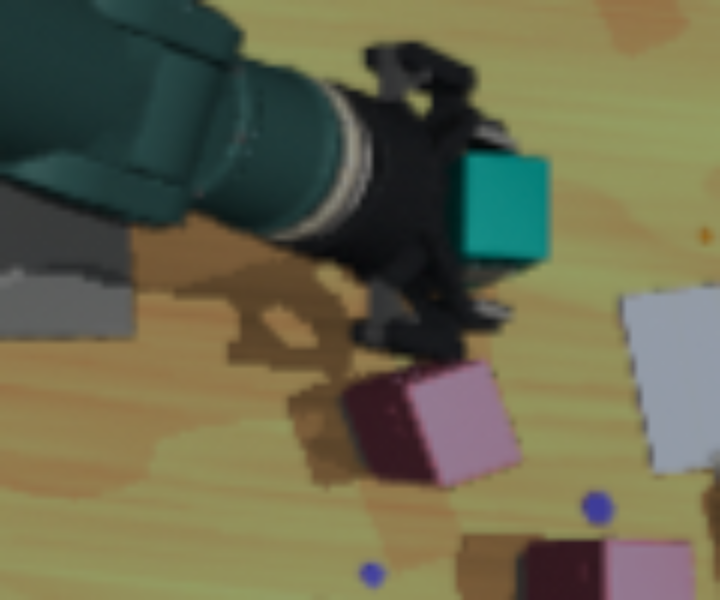

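The fingers straddle the bottle, with the pink one untouched. Close and lift.

```bash
python3 -m handwheel '[{"x":0,"y":0,"z":0,"rx":0,"ry":0,"rz":0,"fingers":0.3},{"x":0,"y":0,"z":0,"rx":0,"ry":0,"rz":0,"fingers":0.4},{"x":0,"y":0,"z":0,"rx":0,"ry":0,"rz":0,"fingers":0.5},{"x":0,"y":0,"z":0,"rx":0,"ry":0,"rz":0,"fingers":0.9},{"x":0,"y":0,"z":0,"rx":0,"ry":0,"rz":0,"fingers":0.9},{"x":0,"y":0,"z":0,"rx":0,"ry":0,"rz":0,"fingers":0.9},{"x":0,"y":0,"z":0,"rx":0,"ry":0,"rz":0,"fingers":0.9},{"x":0.007,"y":0,"z":-0.007,"rx":0,"ry":0,"rz":0,"fingers":0.9},{"x":0.02,"y":0,"z":-0.02,"rx":0,"ry":0,"rz":0,"fingers":0.9},{"x":0.02,"y":0,"z":-0.02,"rx":0,"ry":0,"rz":0,"fingers":0.9}]' 50
python3 - <<'E'
from h import *
o=get_obs(); print(o["joints"].round(2)); R=Rot.from_quat(o["orientation"]).as_matrix(); print(R.round(3))
E
```

```text
time_s: 9.3
tcp_pos: [0.478, -0.2801, 0.0818]
orientation: [0.653, 0.654, -0.27, 0.27]
contact_force: [-2.7, 5.5, 10.7]
opening: 0.0474
finger_force: 46.9
[-0.5   0.93  0.79  2.3   1.26  0.19 -1.22]
[[-0.001  1.    -0.   ]
 [ 0.708  0.    -0.707]
 [-0.707 -0.001 -0.708]]
```

I had tool x's sign wrong: that was a 28 mm slide towards +y on the table while gripped, not a lift. Correct lift now, and check that the bottle sits straight in the hand.

```bash
python3 -m handwheel '[{"x":-0.007,"y":0,"z":-0.007,"rx":0,"ry":0,"rz":0,"fingers":0.9},{"x":-0.02,"y":0,"z":-0.02,"rx":0,"ry":0,"rz":0,"fingers":0.9},{"x":-0.04,"y":0,"z":-0.04,"rx":0,"ry":0,"rz":0,"fingers":0.9},{"x":-0.07,"y":0,"z":-0.07,"rx":0,"ry":0,"rz":0,"fingers":0.9},{"x":-0.09,"y":0,"z":-0.09,"rx":0,"ry":0,"rz":0,"fingers":0.9},{"x":-0.09,"y":0,"z":-0.09,"rx":0,"ry":0,"rz":0,"fingers":0.9}]'
python3 - <<'E'
from h import *
o=get_obs(); print(o["joints"].round(2),o["tcp_pos"])
p,d=imaging.grab_frame("scene"); cv2.imwrite("pics/b3.png",cv2.resize(p[70:220,180:380],(800,600)))
P=cloud("scene",d); h=cv2.cvtColor(p,cv2.COLOR_BGR2HSV); m=(h[...,0]>80)&(h[...,0]<95)&(h[...,1]>120)&(P[...,2]>.1); m[:80]=0;m[:,:200]=0;m[230:]=0;m[:,300:]=0
q=P[m]; t=q[(q[:,2]>np.percentile(q[:,2],97)-.006)]; print(len(q),q.min(0),q.max(0),"top",t.mean(0),len(t),t.min(0),t.max(0))
E
```

```text
time_s: 9.9
tcp_pos: [0.4794, -0.2824, 0.2114]
orientation: [0.655, 0.652, -0.268, 0.272]
contact_force: [1.3, 0.0, -2.0]
opening: 0.0472
finger_force: 44.7
[-0.43  0.56  0.65  2.25  1.    0.54 -0.79] [ 0.47940718 -0.28238668  0.21141787]
533 [ 0.453872   -0.29202686  0.15319997] [1.24022295 0.59165181 1.07833959] top [0.61475975 0.02896437 0.53140331] 24 [ 0.51702649 -0.05970269  0.44375808] [1.24022295 0.59165181 1.07833959]
```

View pics/b3.png

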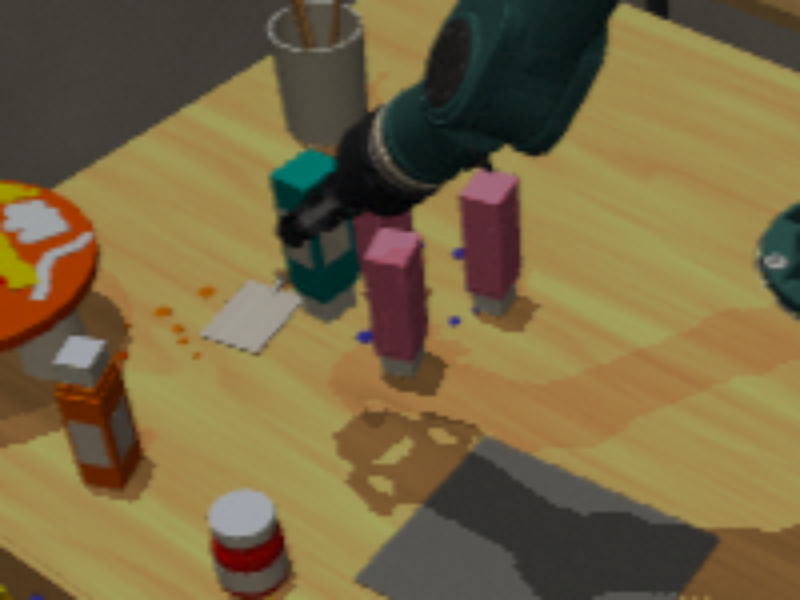

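```bash
python3 - <<'E'
from h import *
for n in("scene","top"):
    p,d=imaging.grab_frame(n); P=cloud(n,d); h=cv2.cvtColor(p,cv2.COLOR_BGR2HSV)
    m=(h[...,0]>80)&(h[...,0]<95)&(h[...,1]>150)&(h[...,2]>40)&(np.linalg.norm(P-[.48,-.264,.2],axis=-1)<.11)
    # normals by local gradient
    du=np.roll(P,-1,1)-np.roll(P,1,1); dv=np.roll(P,-1,0)-np.roll(P,1,0); N=np.cross(dv,du); N/=np.linalg.norm(N,axis=-1,keepdims=True)+1e-9
    e=cv2.erode(m.astype(np.uint8),np.ones((3,3)))>0
    for nm,s in(("top",np.abs(N[...,2])>.75),("xface",np.abs(N[...,0])>.7),("yface",np.abs(N[...,1])>.7)):
        q=P[e&s]
        if len(q)>15:
            c=q.mean(0); u,sv,vt=np.linalg.svd(q-c); print(n,nm,len(q),c.round(4),"normal",vt[2].round(3),"rms",(sv[2]/len(q)**.5).round(4))
    q=P[m&(P[...,2]>.255)]; 
    if len(q)>15: print(n,"top rect",np.round(cv2.minAreaRect((q[:,:2]*1000).astype(np.float32))[:2],1),cv2.minAreaRect((q[:,:2]*1000).astype(np.float32))[2],np.percentile(q[:,2],[2,50,98]).round(4),len(q))
E
```

```text
scene top 51 [ 0.4828 -0.2701  0.2688] normal [ 0.008  0.092 -0.996] rms 0.0014
scene xface 23 [ 0.5019 -0.2701  0.2496] normal [-0.481  0.876 -0.038] rms 0.0048
scene top rect [[ 481.7 -256.4]
 [  47.9   69.8]] 0.9638625383377075 [0.2559 0.268  0.2717] 122
top top 182 [ 0.476  -0.2695  0.2676] normal [-0.009  0.074 -0.997] rms 0.0016
top yface 18 [ 0.477  -0.2603  0.2682] normal [-0.017 -0.065  0.998] rms 0.0014
top top rect [[ 476.8 -269.7]
 [  47.    38.3]] 0.2946113049983978 [0.2624 0.2673 0.2714] 324
```

The bottle is held firmly but leans 4.7° (base toward -y) from the slide; I'll turn it 85.3° to bring it level.

```bash
python3 - <<'E'
from h import *
o=get_obs(); p0=o["tcp_pos"]; R0=Rot.from_quat(o["orientation"]).as_matrix()
B=np.array([.4775,-.2695,.2675]); a=np.array([0,-.08,.9968]); M=B-.07*a; t=R0.T@(M-p0); print("t",t)
np.save("t.npy",t)
T=np.array([.507,-.019,0])
for ang,z in((0,.2),(22,.18),(44,.16),(66,.14),(85.4,.10),(85.4,.04),(85.4,.0265)):
    R=Rot.from_euler("x",ang,degrees=True).as_matrix()@R0; p=T+[0,0,z]-R@t; print(ang,z,p.round(3),end=" "); delta(p,R,p0,R0)
E
```

```text
t [ 0.01885306 -0.0009372  -0.00483258]
0 0.2 [ 0.508 -0.036  0.21 ] shift [ 0.1719  0.0297 -0.1744] rot [0. 0. 0.]
22 0.18 [ 0.508 -0.038  0.183] shift [ 0.1892  0.0297 -0.1535] rot [-1.0e-02  2.2e+01  1.0e-02]
44 0.16 [ 0.508 -0.038  0.155] shift [ 0.2088  0.0297 -0.1343] rot [-2.0e-02  4.4e+01  2.0e-02]
66 0.14 [ 0.508 -0.035  0.129] shift [ 0.2298  0.0296 -0.1175] rot [-3.0e-02  6.6e+01  3.0e-02]
85.4 0.1 [ 0.508 -0.03   0.084] shift [ 0.2646  0.0296 -0.0892] rot [-3.00e-02  8.54e+01  4.00e-02]
85.4 0.04 [ 0.508 -0.03   0.024] shift [ 0.307   0.0296 -0.0467] rot [-3.00e-02  8.54e+01  4.00e-02]
85.4 0.0265 [ 0.508 -0.03   0.011] shift [ 0.3165  0.0296 -0.0371] rot [-3.00e-02  8.54e+01  4.00e-02]
```

```bash
python3 -m handwheel '[{"x":0.01,"y":0.002,"z":-0.01,"rx":0,"ry":0,"rz":0,"fingers":0.9},{"x":0.035,"y":0.006,"z":-0.036,"rx":0,"ry":0,"rz":0,"fingers":0.9},{"x":0.06,"y":0.01,"z":-0.062,"rx":0,"ry":0,"rz":0,"fingers":0.9},{"x":0.085,"y":0.015,"z":-0.087,"rx":0,"ry":0,"rz":0,"fingers":0.9},{"x":0.11,"y":0.019,"z":-0.112,"rx":0,"ry":0,"rz":0,"fingers":0.9},{"x":0.135,"y":0.024,"z":-0.137,"rx":0,"ry":0,"rz":0,"fingers":0.9},{"x":0.16,"y":0.028,"z":-0.162,"rx":0,"ry":0,"rz":0,"fingers":0.9},{"x":0.172,"y":0.03,"z":-0.174,"rx":0,"ry":0,"rz":0,"fingers":0.9},{"x":0.176,"y":0.03,"z":-0.169,"rx":0,"ry":6,"rz":0,"fingers":0.9},{"x":0.181,"y":0.03,"z":-0.163,"rx":0,"ry":12,"rz":0,"fingers":0.9},{"x":0.185,"y":0.03,"z":-0.158,"rx":0,"ry":18,"rz":0,"fingers":0.9},{"x":0.191,"y":0.03,"z":-0.152,"rx":0,"ry":24,"rz":0,"fingers":0.9},{"x":0.196,"y":0.03,"z":-0.146,"rx":0,"ry":30,"rz":0,"fingers":0.9},{"x":0.201,"y":0.03,"z":-0.141,"rx":0,"ry":36,"rz":0,"fingers":0.9},{"x":0.209,"y":0.03,"z":-0.134,"rx":0,"ry":44,"rz":0,"fingers":0.9},{"x":0.209,"y":0.03,"z":-0.134,"rx":0,"ry":44,"rz":0,"fingers":0.9}]'
python3 - <<'E'
from h import *
o=get_obs(); print(o["joints"].round(2)); p0=o["tcp_pos"]; R0=Rot.from_quat(o["orientation"]).as_matrix(); print(R0.round(3)); t=np.load("t.npy")
T=np.array([.507,-.019,0])
for ang,z in((0,.16),(22,.14),(41.4,.10),(41.4,.04),(41.4,.0265)):
    R=Rot.from_euler("x",ang,degrees=True).as_matrix()@R0; delta(T+[0,0,z]-R@t,R,p0,R0)
E
```

```text
time_s: 11.65
tcp_pos: [0.506, -0.0483, 0.1541]
orientation: [0.713, 0.701, -0.008, 0.004]
contact_force: [-0.7, -1.2, -1.9]
opening: 0.0475
finger_force: 44.3
[-0.01  0.44  0.    2.15  0.03  0.55 -0.05]
[[ 0.017  1.    -0.005]
 [ 1.    -0.017 -0.018]
 [-0.018 -0.005 -1.   ]]
shift [ 0.0104  0.0014 -0.0016] rot [0. 0. 0.]
shift [0.0139 0.0015 0.0251] rot [ 0.37 22.   -0.11]
shift [0.0193 0.0016 0.0697] rot [ 0.7  41.39 -0.21]
shift [0.0204 0.0019 0.1297] rot [ 0.7  41.39 -0.21]
shift [0.0206 0.002  0.1432] rot [ 0.7  41.39 -0.21]
```

```bash
python3 -m handwheel '[{"x":0.01,"y":0.001,"z":0,"rx":0,"ry":0,"rz":0,"fingers":0.9},{"x":0.011,"y":0.001,"z":0.005,"rx":0.1,"ry":5,"rz":0,"fingers":0.9},{"x":0.012,"y":0.001,"z":0.011,"rx":0.2,"ry":10,"rz":0,"fingers":0.9},{"x":0.013,"y":0.001,"z":0.017,"rx":0.3,"ry":16,"rz":0,"fingers":0.9},{"x":0.014,"y":0.001,"z":0.025,"rx":0.4,"ry":22,"rz":0,"fingers":0.9},{"x":0.016,"y":0.002,"z":0.039,"rx":0.5,"ry":28,"rz":0,"fingers":0.9},{"x":0.018,"y":0.002,"z":0.054,"rx":0.6,"ry":35,"rz":-0.1,"fingers":0.9},{"x":0.019,"y":0.002,"z":0.07,"rx":0.7,"ry":41.4,"rz":-0.2,"fingers":0.9},{"x":0.019,"y":0.002,"z":0.07,"rx":0.7,"ry":41.4,"rz":-0.2,"fingers":0.9},{"x":0.019,"y":0.002,"z":0.07,"rx":0.7,"ry":41.4,"rz":-0.2,"fingers":0.9},{"x":0.019,"y":0.002,"z":0.07,"rx":0.7,"ry":41.4,"rz":-0.2,"fingers":0.9}]'
python3 - <<'E'
from h import *
o=get_obs(); print(o["joints"].round(2)); p0=o["tcp_pos"]; R0=Rot.from_quat(o["orientation"]).as_matrix(); print(R0.round(3))
t=np.load("t.npy"); M=p0+R0@t; print("mid pred",M)
for n in("scene","top"):
    p,d=imaging.grab_frame(n); P=cloud(n,d); h=cv2.cvtColor(p,cv2.COLOR_BGR2HSV)
    m=(h[...,0]>80)&(h[...,0]<95)&(h[...,1]>150)&(h[...,2]>40)&(np.linalg.norm(P-M,axis=-1)<.085)
    q=P[m&(P[...,2]>M[2]+.01)]
    if len(q)>30:
        c=q.mean(0); u,s,vt=np.linalg.svd(q-c); print(n,len(q),c.round(4),vt[2].round(3),s[2]/len(q)**.5, cv2.minAreaRect((q[:,:2]*1000).astype(np.float32)))
    if n=="scene": cv2.imwrite("pics/b4.png",cv2.resize(p[110:290,230:470],(800,600)))
E
```

```text
time_s: 12.75
tcp_pos: [0.5115, -0.0176, 0.0872]
orientation: [0.66, 0.667, 0.24, -0.248]
contact_force: [-0.3, 0.3, -1.7]
opening: 0.0474
finger_force: 44.4
[ 0.72  0.79 -0.57  2.08 -0.49  0.63  0.7 ]
[[-0.005  1.    -0.015]
 [ 0.762  0.013  0.647]
 [ 0.647 -0.008 -0.762]]
mid pred [ 0.51049756 -0.00633709  0.10309354]
scene 246 [ 0.5131 -0.004   0.119 ] [0.008 0.046 0.999] 0.0020443435024899664 ((512.0750732421875, -16.79458999633789), (114.57596588134766, 50.606964111328125), 89.16368103027344)
top 346 [ 5.105e-01 -5.000e-04  1.196e-01] [0.008 0.041 0.999] 0.0019463787949768408 ((510.97613525390625, -9.982440948486328), (47.623199462890625, 100.2354507446289), 1.7359397411346436)
```

View pics/b4.png

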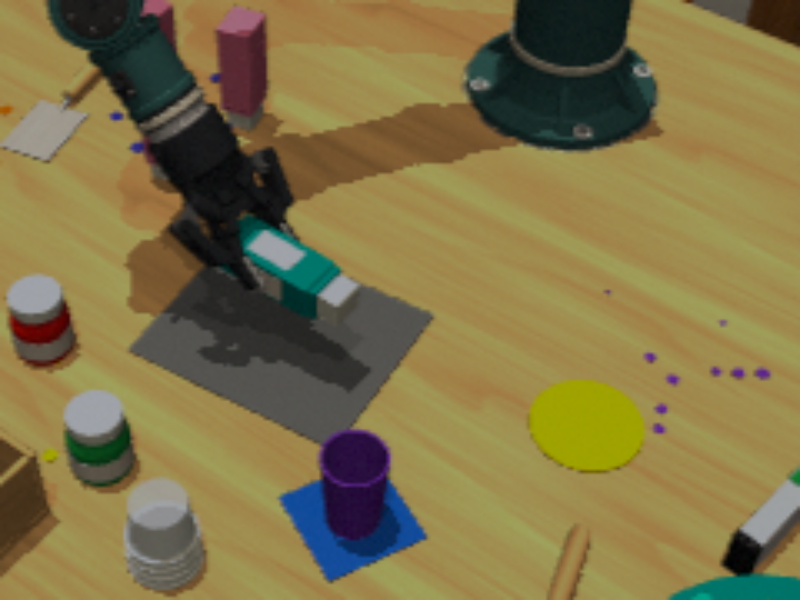

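```bash
python3 - <<'E'
from h import *
o=get_obs(); p0=o["tcp_pos"]; R0=Rot.from_quat(o["orientation"]).as_matrix(); t=np.load("t.npy"); print(p0)
T=np.array([.507,-.019,0]); R=Rot.from_euler("x",2.5,degrees=True).as_matrix()@R0
for z in(.1,.05,.032,.027,.0245): print(z,(T+[0,0,z]-R@t).round(4)); delta(T+[0,0,z]-R@t,R,p0,R0)
E
```

```text
[ 0.51179    -0.01812839  0.08774303]
0.1 [ 0.508  -0.0295  0.0836]
shift [-0.0113 -0.0039 -0.0042] rot [-0.02  2.5  -0.03]
0.05 [ 0.508  -0.0295  0.0336]
shift [-0.0437 -0.0036  0.0339] rot [-0.02  2.5  -0.03]
0.032 [ 0.508  -0.0295  0.0156]
shift [-0.0553 -0.0035  0.0477] rot [-0.02  2.5  -0.03]
0.027 [ 0.508  -0.0295  0.0106]
shift [-0.0585 -0.0035  0.0515] rot [-0.02  2.5  -0.03]
0.0245 [ 0.508  -0.0295  0.0081]
shift [-0.0602 -0.0035  0.0534] rot [-0.02  2.5  -0.03]
```

```bash
python3 -m handwheel '[{"x":-0.006,"y":-0.002,"z":-0.002,"rx":0,"ry":1.2,"rz":0,"fingers":0.9},{"x":-0.011,"y":-0.004,"z":-0.004,"rx":0,"ry":2.5,"rz":0,"fingers":0.9},{"x":-0.027,"y":-0.004,"z":0.015,"rx":0,"ry":2.5,"rz":0,"fingers":0.9},{"x":-0.044,"y":-0.0036,"z":0.034,"rx":0,"ry":2.5,"rz":0,"fingers":0.9},{"x":-0.051,"y":-0.0036,"z":0.043,"rx":0,"ry":2.5,"rz":0,"fingers":0.9},{"x":-0.0553,"y":-0.0035,"z":0.0477,"rx":0,"ry":2.5,"rz":0,"fingers":0.9},{"x":-0.0565,"y":-0.0035,"z":0.049,"rx":0,"ry":2.5,"rz":0,"fingers":0.9},{"x":-0.0565,"y":-0.0035,"z":0.049,"rx":0,"ry":2.5,"rz":0,"fingers":0.9},{"x":-0.0565,"y":-0.0035,"z":0.049,"rx":0,"ry":2.5,"rz":0,"fingers":0.9}]'
python3 - <<'E'
from h import *
o=get_obs(); p0=o["tcp_pos"]; R0=Rot.from_quat(o["orientation"]).as_matrix(); t=np.load("t.npy"); M=p0+R0@t; print(p0,M,R0[:,2])
for n in("scene","top"):
    p,d=imaging.grab_frame(n); P=cloud(n,d); h=cv2.cvtColor(p,cv2.COLOR_BGR2HSV)
    m=(h[...,0]>80)&(h[...,0]<95)&(h[...,1]>150)&(h[...,2]>40)&(np.linalg.norm(P-M,axis=-1)<.085)
    q=P[m&(P[...,2]>M[2]+.013)]
    if len(q)>30:
        c=q.mean(0); u,s,vt=np.linalg.svd(q-c); print(n,len(q),c.round(4),vt[2].round(3),s[2]/len(q)**.5, cv2.minAreaRect((q[:,:2]*1000).astype(np.float32)))
E
```

```text
time_s: 13.75
tcp_pos: [0.5076, -0.0319, 0.0124]
orientation: [0.657, 0.66, 0.255, -0.262]
contact_force: [0.3, -0.3, -1.8]
opening: 0.0479
finger_force: 44.3
[ 0.50762956 -0.03186778  0.01244296] [ 0.50673704 -0.02136043  0.02882799] [-0.010749    0.68098128 -0.73222193]
scene 213 [ 0.5088 -0.0213  0.0453] [ 0.012 -0.003 -1.   ] 0.002087109980915988 ((507.96697998046875, -31.76211166381836), (113.91847229003906, 49.56086730957031), 87.51927185058594)
top 296 [ 0.5061 -0.0177  0.0454] [ 0.008 -0.008  1.   ] 0.001909670458425274 ((505.86175537109375, -26.02752685546875), (48.26595687866211, 101.34452056884766), 0.6799220442771912)
```

```bash
python3 -m handwheel '[{"x":-0.0006,"y":0,"z":0.0007,"rx":0,"ry":0,"rz":0,"fingers":0.9},{"x":-0.001,"y":0,"z":0.0012,"rx":0,"ry":0,"rz":0,"fingers":0.9},{"x":-0.001,"y":0,"z":0.0012,"rx":0,"ry":0,"rz":0,"fingers":0.9}]'
```

```text
time_s: 14.15
tcp_pos: [0.5076, -0.0317, 0.0121]
orientation: [0.656, 0.66, 0.256, -0.263]
contact_force: [-3.1, -4.9, 10.5]
opening: 0.0475
finger_force: 45.5
```

Touching the mat level; release and retreat.

```bash
python3 -m handwheel '[{"x":0,"y":0,"z":0,"rx":0,"ry":0,"rz":0,"fingers":0.4},{"x":0,"y":0,"z":0,"rx":0,"ry":0,"rz":0,"fingers":0.3},{"x":0,"y":0,"z":0,"rx":0,"ry":0,"rz":0,"fingers":0.15},{"x":0,"y":0,"z":0,"rx":0,"ry":0,"rz":0,"fingers":0.15},{"x":0,"y":0,"z":0,"rx":0,"ry":0,"rz":0,"fingers":0.15},{"x":0,"y":0,"z":0,"rx":0,"ry":0,"rz":0,"fingers":0.15},{"x":0,"y":0,"z":-0.02,"rx":0,"ry":0,"rz":0,"fingers":0.15},{"x":0,"y":0,"z":-0.06,"rx":0,"ry":0,"rz":0,"fingers":0.15},{"x":0,"y":0,"z":-0.11,"rx":0,"ry":0,"rz":0,"fingers":0.15},{"x":0,"y":0,"z":-0.15,"rx":0,"ry":0,"rz":0,"fingers":0.15},{"x":0,"y":0,"z":-0.15,"rx":0,"ry":0,"rz":0,"fingers":0.15}]'
python3 - <<'E'
from h import *
for n in("scene","top"):
    p,d=imaging.grab_frame(n); P=cloud(n,d); h=cv2.cvtColor(p,cv2.COLOR_BGR2HSV)
    m=(P[...,2]>.036)&(P[...,2]<.056)&(np.linalg.norm(P-[.507,-.02,.03],axis=-1)<.09)
    m2=m&(h[...,0]>80)&(h[...,0]<95)&(h[...,1]>150)
    for nm,k in(("all",m),("teal",m2)): q=P[k]; print(n,nm,len(q),np.median(q[:,2]).round(4),cv2.minAreaRect((q[:,:2]*1000).astype(np.float32)))
print(get_obs()["joints"].round(2))
E
```

```text
time_s: 15.25
tcp_pos: [0.512, -0.1398, 0.1224]
orientation: [0.659, 0.659, 0.256, -0.257]
contact_force: [0.5, -0.2, -0.2]
opening: 0.073
finger_force: 0.0
scene all 473 0.0433 ((508.4527587890625, -19.809982299804688), (52.402099609375, 140.43209838867188), 0.6921968460083008)
scene teal 282 0.0434 ((508.5935974121094, -31.466903686523438), (52.402099609375, 117.11654663085938), 0.6921968460083008)
top all 714 0.0438 ((505.4179382324219, -20.91240692138672), (48.67342758178711, 139.65585327148438), 0.8399055600166321)
top teal 406 0.0442 ((505.6552734375, -31.67727279663086), (47.43403244018555, 113.91445922851562), 0.07963062077760696)
[ 0.87  0.77 -0.51  1.95 -0.41  0.88  0.76]
```

The bottle lies level at mid (0.507,-0.020) with its axis along y, released. Now regrasp leaning to the cap side.

```bash
python3 - <<'E'
from h import *
a=np.radians(38); pt=np.array([0,-np.sin(a),-np.cos(a)]); g=np.array([.507,-.018,.012])
delta([.507,-.08,.22],frame([0,0,-1],[1,0,0]))
delta(g-pt*.14,frame(pt,[1,0,0]))
E
```

```text
shift [ 0.1077 -0.0025 -0.036 ] rot [ -0.58 -42.89   0.2 ]
shift [ 0.1498 -0.0007  0.1365] rot [ -0.52 -80.89   0.4 ]
```

```bash
python3 -m handwheel '[{"x":0.03,"y":-0.001,"z":-0.03,"rx":0,"ry":-4,"rz":0,"fingers":0.15},{"x":0.06,"y":-0.001,"z":-0.036,"rx":-0.2,"ry":-12,"rz":0,"fingers":0.15},{"x":0.09,"y":-0.002,"z":-0.036,"rx":-0.3,"ry":-20,"rz":0.1,"fingers":0.15},{"x":0.1077,"y":-0.0025,"z":-0.036,"rx":-0.4,"ry":-28,"rz":0.1,"fingers":0.15},{"x":0.1077,"y":-0.0025,"z":-0.036,"rx":-0.5,"ry":-36,"rz":0.2,"fingers":0.15},{"x":0.11,"y":-0.0025,"z":-0.02,"rx":-0.6,"ry":-43,"rz":0.2,"fingers":0.15},{"x":0.12,"y":-0.002,"z":0.02,"rx":-0.6,"ry":-51,"rz":0.2,"fingers":0.15},{"x":0.13,"y":-0.001,"z":0.06,"rx":-0.5,"ry":-59,"rz":0.3,"fingers":0.15},{"x":0.14,"y":-0.001,"z":0.1,"rx":-0.5,"ry":-67,"rz":0.3,"fingers":0.15},{"x":0.15,"y":-0.001,"z":0.1365,"rx":-0.5,"ry":-75,"rz":0.4,"fingers":0.15},{"x":0.15,"y":-0.001,"z":0.1365,"rx":-0.5,"ry":-80.9,"rz":0.4,"fingers":0.15},{"x":0.15,"y":-0.001,"z":0.1365,"rx":-0.5,"ry":-80.9,"rz":0.4,"fingers":0.15},{"x":0.15,"y":-0.001,"z":0.1365,"rx":-0.5,"ry":-80.9,"rz":0.4,"fingers":0.15},{"x":0.15,"y":-0.001,"z":0.1365,"rx":-0.5,"ry":-80.9,"rz":0.4,"fingers":0.15}]' 60
python3 - <<'E'
from h import *
a=np.radians(38); pt=np.array([0,-np.sin(a),-np.cos(a)]); g=np.array([.507,-.018,.012])
delta(g,frame(pt,[1,0,0])); print(get_obs()["joints"].round(2))
E
```

```text
time_s: 16.75
tcp_pos: [0.5051, 0.067, 0.1222]
orientation: [0.668, 0.669, -0.232, 0.229]
contact_force: [-0.1, -0.8, 0.4]
opening: 0.0727
finger_force: 0.0
shift [0.001  0.0023 0.1391] rot [-0.18  0.03  0.09]
[-0.64  0.66  0.12  2.08  0.65  0.89 -1.06]
```

```bash
python3 -m handwheel '[{"x":0.001,"y":0.002,"z":0.03,"rx":0,"ry":0,"rz":0,"fingers":0.15},{"x":0.001,"y":0.002,"z":0.065,"rx":0,"ry":0,"rz":0,"fingers":0.15},{"x":0.001,"y":0.002,"z":0.095,"rx":0,"ry":0,"rz":0,"fingers":0.15},{"x":0.001,"y":0.002,"z":0.12,"rx":0,"ry":0,"rz":0,"fingers":0.15},{"x":0.001,"y":0.002,"z":0.134,"rx":0,"ry":0,"rz":0,"fingers":0.15},{"x":0.001,"y":0.002,"z":0.139,"rx":0,"ry":0,"rz":0,"fingers":0.15},{"x":0.001,"y":0.002,"z":0.139,"rx":0,"ry":0,"rz":0,"fingers":0.15},{"x":0.001,"y":0.002,"z":0.139,"rx":0,"ry":0,"rz":0,"fingers":0.15}]' 60
```

```text
time_s: 17.55
tcp_pos: [0.509, -0.0152, 0.0127]
orientation: [0.669, 0.669, -0.229, 0.23]
contact_force: [-0.3, -0.2, -1.1]
opening: 0.0728
finger_force: 0.0
```

```bash
python3 -m handwheel '[{"x":0,"y":-0.002,"z":0,"rx":0,"ry":0,"rz":0,"fingers":0.3},{"x":0,"y":-0.002,"z":0,"rx":0,"ry":0,"rz":0,"fingers":0.4},{"x":0,"y":-0.002,"z":0,"rx":0,"ry":0,"rz":0,"fingers":0.5},{"x":0,"y":-0.002,"z":0,"rx":0,"ry":0,"rz":0,"fingers":0.9},{"x":0,"y":-0.002,"z":0,"rx":0,"ry":0,"rz":0,"fingers":0.9},{"x":0,"y":-0.002,"z":0,"rx":0,"ry":0,"rz":0,"fingers":0.9},{"x":0,"y":-0.002,"z":0,"rx":0,"ry":0,"rz":0,"fingers":0.9}]' 60
python3 - <<'E'
from h import *
o=get_obs(); p0=o["tcp_pos"]; R0=Rot.from_quat(o["orientation"]).as_matrix(); print(R0.round(3))
B=np.array([.507,-.0903,.024]); t=R0.T@(B-p0); np.save("t2.npy",t); a=R0.T@np.array([0,-1,0]); np.save("a2.npy",a)
print("up", R0.T@[0,0,1])
# lift, then move+rotate; bottle base point path, T over mat, world waypoint (base centre)
T=np.array([.4235,.284])
S=np.array([.507,-.09])
for f,z in((0,.12),(.25,.16),(.5,.16),(.75,.14),(1,.10)):
    R=Rot.from_euler("z",34*f,degrees=True).as_matrix()@Rot.from_euler("x",90*f,degrees=True).as_matrix()@R0
    xy=S+(T-S)*f; p=np.array([*xy,z])-R@t; print(f,p.round(3)); delta(p,R,p0,R0)
E
```

```text
time_s: 18.25
tcp_pos: [0.5068, -0.0147, 0.0127]
orientation: [0.668, 0.67, -0.23, 0.23]
contact_force: [-1.4, 3.8, 7.8]
opening: 0.0472
finger_force: 62.1
[[-0.002  1.     0.001]
 [ 0.789  0.002 -0.615]
 [-0.615 -0.    -0.789]]
up [-6.14625919e-01 -1.32046590e-04 -7.88818713e-01]
0 [ 0.507 -0.014  0.109]
shift [-0.0588 -0.     -0.0759] rot [0. 0. 0.]
0.25 [0.475 0.077 0.178]
shift [-0.0296 -0.0316 -0.1871] rot [-3.88 22.46 -7.61]
0.5 [0.447 0.156 0.205]
shift [ 0.0161 -0.0593 -0.2569] rot [ -4.73  44.68 -16.75]
0.75 [0.427 0.226 0.206]
shift [ 0.0715 -0.079  -0.3001] rot [ -2.09  66.36 -26.85]
1 [0.417 0.293 0.176]
shift [ 0.143  -0.0891 -0.3179] rot [  4.47  87.17 -37.26]
```

```bash
python3 -m handwheel '[{"x":-0.006,"y":0,"z":-0.008,"rx":0,"ry":0,"rz":0,"fingers":0.9},{"x":-0.02,"y":0,"z":-0.026,"rx":0,"ry":0,"rz":0,"fingers":0.9},{"x":-0.04,"y":0,"z":-0.052,"rx":0,"ry":0,"rz":0,"fingers":0.9},{"x":-0.0588,"y":0,"z":-0.076,"rx":0,"ry":0,"rz":0,"fingers":0.9},{"x":-0.052,"y":-0.008,"z":-0.104,"rx":-1,"ry":5.6,"rz":-1.9,"fingers":0.9},{"x":-0.044,"y":-0.016,"z":-0.132,"rx":-1.9,"ry":11.2,"rz":-3.8,"fingers":0.9},{"x":-0.037,"y":-0.024,"z":-0.16,"rx":-2.9,"ry":16.8,"rz":-5.7,"fingers":0.9},{"x":-0.03,"y":-0.032,"z":-0.187,"rx":-3.9,"ry":22.5,"rz":-7.6,"fingers":0.9},{"x":-0.018,"y":-0.039,"z":-0.205,"rx":-4.1,"ry":28,"rz":-9.9,"fingers":0.9},{"x":-0.007,"y":-0.046,"z":-0.222,"rx":-4.3,"ry":33.6,"rz":-12.2,"fingers":0.9},{"x":0.005,"y":-0.053,"z":-0.24,"rx":-4.5,"ry":39,"rz":-14.5,"fingers":0.9},{"x":0.016,"y":-0.059,"z":-0.257,"rx":-4.7,"ry":44.7,"rz":-16.8,"fingers":0.9},{"x":0.016,"y":-0.059,"z":-0.257,"rx":-4.7,"ry":44.7,"rz":-16.8,"fingers":0.9}]'
python3 - <<'E'
from h import *
o=get_obs(); print(o["joints"].round(2)); p0=o["tcp_pos"]; R0=Rot.from_quat(o["orientation"]).as_matrix()
t=np.load("t2.npy"); a=np.load("a2.npy"); print("base",p0+R0@t,"axis",R0@a)
q=34; rad=[np.cos(np.radians(q)),np.sin(np.radians(q)),0]
s=np.radians(52); tan=np.array([-rad[1],rad[0],0]); Rf=frame(tan*np.sin(s)-np.array([0,0,np.cos(s)]),rad); print("final axis",Rf@a)
T=np.array([.4235,.284]); S=(p0+R0@t)[:2]; rv=Rot.from_matrix(R0.T@Rf).as_rotvec()
for f,z in((.25,.15),(.5,.13),(.75,.11),(1,.10)):
    R=R0@Rot.from_rotvec(rv*f).as_matrix(); delta(np.array([*(S+(T-S)*f),z])-R@t,R,p0,R0)
E
```

```text
time_s: 19.55
tcp_pos: [0.4469, 0.1531, 0.2055]
orientation: [0.595, 0.802, 0.037, -0.05]
contact_force: [0.5, -1.8, -1.8]
opening: 0.0471
finger_force: 61.9
[-0.03  0.34 -0.39  2.18  0.01  0.64 -0.11]
base [0.46475869 0.09437394 0.16001871] axis [ 0.20257145 -0.67701971 -0.70753736]
final axis [-0.00120368 -0.00239583 -0.99999641]
shift [0.0381 0.0014 0.0037] rot [ 2.16 11.14 -3.82]
shift [0.0727 0.0038 0.0192] rot [ 4.32 22.27 -7.65]
shift [0.1054 0.0074 0.0369] rot [  6.48  33.41 -11.47]
shift [0.1381 0.0122 0.0474] rot [  8.64  44.54 -15.3 ]
```

```bash
python3 -m handwheel '[{"x":0.019,"y":0.001,"z":0.002,"rx":1.1,"ry":5.6,"rz":-1.9,"fingers":0.9},{"x":0.038,"y":0.0014,"z":0.004,"rx":2.2,"ry":11.1,"rz":-3.8,"fingers":0.9},{"x":0.055,"y":0.0026,"z":0.011,"rx":3.2,"ry":16.7,"rz":-5.7,"fingers":0.9},{"x":0.0727,"y":0.0038,"z":0.019,"rx":4.3,"ry":22.3,"rz":-7.7,"fingers":0.9},{"x":0.089,"y":0.0056,"z":0.028,"rx":5.4,"ry":27.8,"rz":-9.6,"fingers":0.9},{"x":0.1054,"y":0.0074,"z":0.037,"rx":6.5,"ry":33.4,"rz":-11.5,"fingers":0.9},{"x":0.122,"y":0.0098,"z":0.042,"rx":7.6,"ry":39,"rz":-13.4,"fingers":0.9},{"x":0.138,"y":0.012,"z":0.047,"rx":8.6,"ry":44.5,"rz":-15.3,"fingers":0.9},{"x":0.138,"y":0.012,"z":0.047,"rx":8.6,"ry":44.5,"rz":-15.3,"fingers":0.9},{"x":0.138,"y":0.012,"z":0.047,"rx":8.6,"ry":44.5,"rz":-15.3,"fingers":0.9},{"x":0.138,"y":0.012,"z":0.047,"rx":8.6,"ry":44.5,"rz":-15.3,"fingers":0.9}]'
python3 - <<'E'
from h import *
o=get_obs(); print(o["joints"].round(2)); p0=o["tcp_pos"]; R0=Rot.from_quat(o["orientation"]).as_matrix()
t=np.load("t2.npy"); a=np.load("a2.npy"); B=p0+R0@t; ax=R0@a; print("base",B,"axis",ax); C=B-.14*ax; print("cap",C)
for n in("scene","top"):
    p,d=imaging.grab_frame(n); P=cloud(n,d); h=cv2.cvtColor(p,cv2.COLOR_BGR2HSV)
    if n=="scene": cv2.imwrite("pics/b5.png",cv2.resize(p[120:300,320:560],(800,600)))
    m=(np.linalg.norm(P-C,axis=-1)<.03)&(h[...,1]<90)&(h[...,2]>60)&(P[...,2]>C[2]-.008)
    q=P[m]; print(n,len(q))
    if len(q)>12: c=q.mean(0); u,s,vt=np.linalg.svd(q-c); print(c.round(4),vt[2].round(3),s[2]/len(q)**.5,cv2.minAreaRect((q[:,:2]*1000).astype(np.float32)))
E
```

```text
time_s: 20.65
tcp_pos: [0.4164, 0.2945, 0.1754]
orientation: [0.421, 0.795, 0.204, -0.386]
contact_force: [-0.1, 0.1, -1.8]
opening: 0.0473
finger_force: 62.0
[ 0.34  0.81 -0.86  2.06 -0.45  0.75  0.57]
base [0.42299554 0.28485446 0.09984779] axis [ 0.00130974 -0.00616316 -0.99998015]
cap [0.42281217 0.28571731 0.23984501]
scene 131
[0.4256 0.2856 0.2387] [0.057 0.056 0.997] 0.002231684678267478 ((423.3652038574219, 284.5533447265625), (38.27305603027344, 31.82645606994629), 35.45117950439453)
top 205
[0.4207 0.2835 0.24  ] [-0.024 -0.044  0.999] 0.0022280035578228566 ((421.3208312988281, 284.23284912109375), (37.06930923461914, 31.140457153320312), 34.87277603149414)
```

View pics/b5.png

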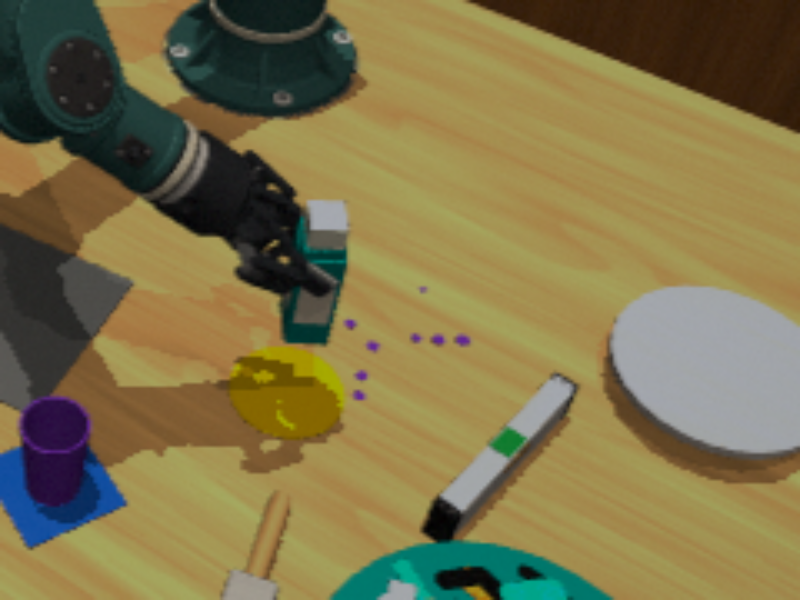

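Bottle upright with cap up, centred over the mat. Working out the descent.

```bash
python3 - <<'E'
from h import *
o=get_obs(); p0=o["tcp_pos"]; R0=Rot.from_quat(o["orientation"]).as_matrix(); t=np.load("t2.npy"); B=p0+R0@t; print(B, R0[2])
for z in(.05,.02,.0055): delta(p0+np.array([.4232,.2845,z])-B,R0,p0,R0)
E
```

```text
[0.42336007 0.2850808  0.10044803] [ 0.78513766  0.00141353 -0.61931967]
shift [-0.0398 -0.0005  0.0309] rot [0. 0. 0.]
shift [-0.0634 -0.0006  0.0495] rot [0. 0. 0.]
shift [-0.0748 -0.0006  0.0585] rot [0. 0. 0.]
```

```bash
python3 -m handwheel '[{"x":-0.02,"y":0,"z":0.0155,"rx":0,"ry":0,"rz":0,"fingers":0.9},{"x":-0.04,"y":-0.0005,"z":0.031,"rx":0,"ry":0,"rz":0,"fingers":0.9},{"x":-0.055,"y":-0.0006,"z":0.043,"rx":0,"ry":0,"rz":0,"fingers":0.9},{"x":-0.064,"y":-0.0006,"z":0.05,"rx":0,"ry":0,"rz":0,"fingers":0.9},{"x":-0.071,"y":-0.0006,"z":0.0555,"rx":0,"ry":0,"rz":0,"fingers":0.9},{"x":-0.074,"y":-0.0006,"z":0.058,"rx":0,"ry":0,"rz":0,"fingers":0.9},{"x":-0.075,"y":-0.0006,"z":0.0585,"rx":0,"ry":0,"rz":0,"fingers":0.9},{"x":-0.075,"y":-0.0006,"z":0.0585,"rx":0,"ry":0,"rz":0,"fingers":0.9}]'
python3 - <<'E'
from h import *
o=get_obs(); p0=o["tcp_pos"]; R0=Rot.from_quat(o["orientation"]).as_matrix(); t=np.load("t2.npy"); B=p0+R0@t; print(B, R0@np.load("a2.npy"),o["joints"].round(2))
E
```

```text
time_s: 21.55
tcp_pos: [0.4169, 0.2946, 0.0808]
orientation: [0.421, 0.795, 0.206, -0.386]
contact_force: [-0.0, 0.2, -1.4]
opening: 0.047
finger_force: 62.2
[0.423466   0.28514842 0.00522413] [ 8.95011318e-04 -2.70669408e-03 -9.99995936e-01] [ 0.3   0.97 -0.8   2.07 -0.41  0.61  0.65]
```

```bash
python3 -m handwheel '[{"x":-0.0008,"y":0,"z":0.0006,"rx":0,"ry":0,"rz":0,"fingers":0.9},{"x":-0.0016,"y":0,"z":0.0012,"rx":0,"ry":0,"rz":0,"fingers":0.9},{"x":-0.0016,"y":0,"z":0.0012,"rx":0,"ry":0,"rz":0,"fingers":0.9}]'
```

```text
time_s: 21.85
tcp_pos: [0.4169, 0.2946, 0.0791]
orientation: [0.421, 0.794, 0.206, -0.387]
contact_force: [1.1, -1.2, 2.4]
opening: 0.0474
finger_force: 62.9
```

```bash
python3 -m handwheel '[{"x":-0.0005,"y":0,"z":0.0004,"rx":0,"ry":0,"rz":0,"fingers":0.9},{"x":-0.0005,"y":0,"z":0.0004,"rx":0,"ry":0,"rz":0,"fingers":0.9}]'
```

```text
time_s: 22.05
tcp_pos: [0.417, 0.2946, 0.0791]
orientation: [0.421, 0.794, 0.206, -0.387]
contact_force: [2.2, -4.0, 7.8]
opening: 0.0473
finger_force: 63.6
```

Seated. Release slowly, back out along the tool axis, and check.

```bash
python3 -m handwheel '[{"x":0,"y":0,"z":0,"rx":0,"ry":0,"rz":0,"fingers":0.4},{"x":0,"y":0,"z":0,"rx":0,"ry":0,"rz":0,"fingers":0.3},{"x":0,"y":0,"z":0,"rx":0,"ry":0,"rz":0,"fingers":0.15},{"x":0,"y":0,"z":0,"rx":0,"ry":0,"rz":0,"fingers":0.15},{"x":0,"y":0,"z":0,"rx":0,"ry":0,"rz":0,"fingers":0.15},{"x":0,"y":0,"z":0,"rx":0,"ry":0,"rz":0,"fingers":0.15},{"x":0,"y":0,"z":-0.015,"rx":0,"ry":0,"rz":0,"fingers":0.15},{"x":0,"y":0,"z":-0.04,"rx":0,"ry":0,"rz":0,"fingers":0.15},{"x":0,"y":0,"z":-0.08,"rx":0,"ry":0,"rz":0,"fingers":0.15},{"x":0,"y":0,"z":-0.12,"rx":0,"ry":0,"rz":0,"fingers":0.15},{"x":0,"y":0,"z":-0.16,"rx":0,"ry":0,"rz":0,"fingers":0.15},{"x":0,"y":0,"z":-0.16,"rx":0,"ry":0,"rz":0,"fingers":0.15},{"x":0,"y":0,"z":-0.16,"rx":0,"ry":0,"rz":0,"fingers":0.15}]'
python3 - <<'E'
from h import *
for n in("scene","top"):
    p,d=imaging.grab_frame(n); P=cloud(n,d); h=cv2.cvtColor(p,cv2.COLOR_BGR2HSV)
    if n=="scene": cv2.imwrite("pics/end.png",cv2.resize(p,(800,500)))
    for nm,m in(("cap",(np.linalg.norm(P[...,:2]-[.4235,.2845],axis=-1)<.04)&(P[...,2]>.136)&(P[...,2]<.16)),("cup",(np.linalg.norm(P[...,:2]-[.643,.17],axis=-1)<.05)&(P[...,2]>.086)&(P[...,2]<.11))):
        q=P[m]; print(n,nm,len(q),q[:,2].mean().round(4) if len(q) else 0,cv2.minAreaRect((q[:,:2]*1000).astype(np.float32)) if len(q)>5 else "")
E
```

```text
time_s: 23.35
tcp_pos: [0.4879, 0.1896, 0.1765]
orientation: [0.421, 0.795, 0.206, -0.386]
contact_force: [0.2, -0.3, 0.2]
opening: 0.0725
finger_force: 0.0
scene cap 113 0.1427 ((424.3839416503906, 284.8360595703125), (41.00370788574219, 32.39985656738281), 30.544538497924805)
scene cup 110 0.0914 ((645.4603271484375, 170.915771484375), (59.815330505371094, 61.27627944946289), 86.66654205322266)
top cap 165 0.1434 ((422.1468200683594, 284.2940368652344), (36.41360855102539, 32.897705078125), 33.56959533691406)
top cup 63 0.0917 ((653.53759765625, 171.8728790283203), (39.79309844970703, 59.62741470336914), 2.297137975692749)
```

View pics/end.png

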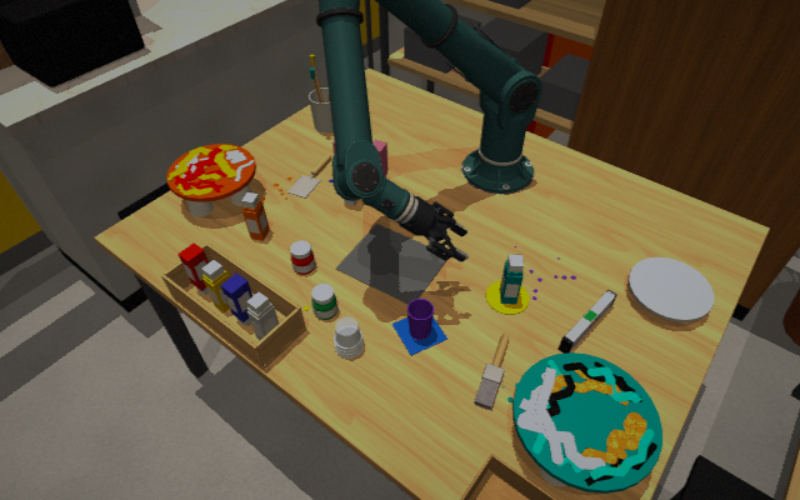

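The bottle stands cap up on the yellow mat (image 512,282) with its cap top at z = 0.143 m. The cup stands on the blue pad (420,320), and the hand touches nothing. Handing in.

```bash
python3 -c "
from bench import r
print(r.hand_in())"
```

```text
the job is handed in; nothing more can be done
None
```

The job is handed in at about 23 s: the violet cup stands upright on the blue pad, and the teal bottle, laid down and let go on the grey mat on the way, stands cap up on the yellow mat; one slip was sliding it upright about 28 mm along the table after first gripping it, because I had an axis sign wrong.

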